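# Set a jar in the ratchet jar clamp

## Robot

A 7-joint arm with a two-finger parallel gripper is mounted at the origin on a cart in front of the work surface, level with it; the furniture and walls round the work are solid. World frame = base frame: x ahead of the robot, y to its left, z up, the work surface at z = 0. Lengths are in m, angles in rad, forces in N, time in s.
With the tool pointing down it reaches from about 0.4 to 0.85 m from the base axis. Payload 4.5 kg.
Tool frame: the origin (TCP) lies at the very end of the fingers, on their centre line; the grasp point (between the pads) lies 19 mm behind it (r.grip_point_offset is the distance from the TCP to the grasp point, in m); z points along the fingers, y is the line along which they close (so a half turn about z gives the same grasp; the last joint's range is limited). The gripper opens to 88 mm and grips with 3 to 60 N. Pads are 18 mm wide; open, the fingers measure 123 mm over their backs; the gripper's body (75 mm by 187 mm) begins 45 mm behind the grasp point.
Start: joints at [-1.134, 0.689, -0.195, 1.565, 0.157, 0.902, -0.215], TCP at [0.245, 0.575, 0.239] pointing down, gripper open.
Joint ranges: [-3.01, 3.01], [-0.46, 2.08], [-1.47, 1.51], [0.13, 2.56], [-1, 4.14], [0.04, 2.09], [-2.66, 2.66]. Speed limits (rad/s): [2.57, 2.57, 3.14, 3.14, 3.14, 3.14, 3.14].

## Interface

Orientations are given as a unit quaternion [x, y, z, w].
In Python, from plant import r gives the robot as it stands.
- The arm moves only by the tool carry_out, never from a script. Its argument "rows" is a list of rows, each a list of 3 entries, a list of its own where there are three numbers: the shift along the tool's x, y, z in cm, then the turn, a rotation vector about the tool's x, y, z in degrees, then the closure, from 0 (fully open) to 1 (shut). A call has 1 to 12 rows; each row is the pose to reach, as a shift and turn from the pose commanded when the call began, along the tool's axes at that moment; what a row does not reach only later rows make up. A row lasts 1/10 s, in which the tool goes at most 50 mm and 8.59 degrees, less where a joint would pass 70% of its speed; a pose out of reach is approached as far as the arm can. A call with a gripper value outside its range is refused whole. The fingers move at their own pace and stop on an object; "newtons" is the grip in N (left out, the last holds). Time passes only in rows, so rows that repeat a pose let the fingers close. It gives the time, the measured TCP pose, the force, the opening and the grip force at its end, in the units of the state.
- r.get_state(): the state, without advancing time (a new reading comes with each control period).
- r.snapshot(name): name is "scene" or "top" or "wrist"; returns a dict with "image" (420x560x3 uint8, red, green, blue), "fx", "fy", "cx", "cy" (pixels), "pose" (4x4, takes a point from camera to world coordinates). Camera axes: x right, y up, looking along -z (the intrinsics and any distortion apply to the point x, -y, -z); pixel columns grow to the right and rows downward; lengths in m; the calibration is good to about 2 mm. A picture is of the moment at which its call begins. There is no depth.
- r.finish_job(): hands the job in; it is judged then, once.
The state is a dict: "clock": time; "q": joint angles; "qd": joint speeds; "joint_torque": joint torques, N m; "tool_pos": TCP position; "eef_rot": TCP orientation; "contact_force": force on the tool from outside, world axes, zero at the start; "moment": the same for the moment, N m; "opening": opening from 0.0 (shut) to 1.0 (fully open); "finger_force": force on a finger pad.
Only numpy, scipy, OpenCV 4.12 (cv2) and the standard library are available. Lean on these libraries where they do the work, as an engineer would, in place of code of your own. Each camera call takes 0.05 s, during which the arm holds its last target. There are 200 camera calls.

## Task

The squat glass jar has to be held in the jar clamp on the wooden board so that its lid can be twisted off with one hand. Press down the thumb lever on the sliding jaw and, keeping it down, push that jaw back until it stops at the end of its bar; then gently push the jar along the board, without lifting or tipping it, in between the two jaws as far as the bar behind, and push the sliding jaw up against it until the jar is held between both jaws. Leave everything else where it is.

Things in the scene. Friction and masses are not known exactly. Their poses are not given: they have to be found in the camera images.
- clamp_board: Jar clamp: fixed wooden board 220 x 350 mm, top 18 mm above the worktop; origin centre of underside, +x away from the robot (within 0.25 rad), +y left. Steel bar 12 mm wide along y at x = 75 mm, z 30 to 47 mm, ratchet teeth on top. Fixed grey jaw at the left: rubber V face at y = 110 mm looking to -y, arm from x = -8 mm to the bar, top z 56 mm. The sliding jaw right of it opens to -y.
- slide_jaw (a joint): Sliding jaw on the bar, m: gap between the apexes of the V faces = 0.030 + value (edges 13 mm closer). Starts 0.004 to 0.030, grows as it is pushed back to the board's -y, 0.110 = end of bar. Friction 2 N. Going back the ratchet blocks it (after up to 6 mm) unless the lever is down; going up it clicks over 6 mm teeth with about 6 N. Jar held: 0.039 to 0.047.
- thumb_lever (a joint): Angle of the thumb lever, rad: 0 at rest (up to 0.14 when the pawl rides on a tooth), 0.20 fully down; the ratchet is free above about 0.15. A spring returns it; fully down takes about 6 N at lever_pad.
- lever_pad (a point): Middle of the top of the thumb lever's ribbed steel paddle, 66 mm above the worktop on top of the sliding jaw; 30 mm across the bar, 46 mm along it. Sinks 6.5 mm here when pressed down. 24 mm to its -y side a grey hump, part of the jaw, rises 13 mm above the paddle: a fingertip holding the paddle down can push the jaw back against it.
- jaw_face (a point): Apex of the sliding jaw's V face, 40 mm above the worktop (V faces 64 mm long along x, 22 to 56 mm high, each half turned 12 degrees).
- jaw_back (a point): Point on the flat outer (-y) side of the sliding jaw's arm, 40 mm above the worktop and 60 mm in front of the bar's axis: the place to push the jaw up. The side is 36 mm high (21 to 57 mm above the worktop); the board in front of and beside it is free.
- fixed_face (a point): Apex of the fixed jaw's V face, 40 mm above the worktop.
- clamped_spot (a point): Where the foot of the jar stands when held: on the board, 35 mm to -y of fixed_face.
- jar: The squat glass jar with a screw lid, 68 mm across, 50 mm high, 0.16 to 0.3 kg, standing on the board in front of (nearer to the robot than) the jaws. Origin: centre of its underside.
- teaspoon: Teaspoon 130 mm long lying on the right front part of the board. Leave alone.
- jam: Taller jar, 66 mm across, 100 mm high, on the worktop to the left. Leave alone.
- mug: Mug, 101 mm high, to the left. Leave alone.
- garlic: Garlic bulb, 53 mm, on the right. Leave alone.
- tin: Tin, 75 mm across, 58 mm high, on the right. Leave alone.
- tea_carton: Carton 51 x 65 x 112 mm, on the right. Leave alone.
- spice: Spice jar 41 mm across, 105 mm high, behind the board. Leave alone.
There are look-alikes about, which are no part of the job. Leave any blue or turquoise look-alike of the jar alone.

How it is judged:
By the outcome, as a careful person would: the job done as asked, in the order asked, and still so for the second after the job is handed in, with the robot touching nothing.
It also fails if it takes over 72 s, if anything falls off the work surface, if the arm or the gripper's body presses on something with over 40 N, if the wrist force passes 120 N, or if a joint passes its speed limit or range.

## Working session

There is one attempt and no reset: what is moved stays moved. The work goes in short steps, Python scripts to look and compute and a tool call to move; the robot and the scene stay as the last step left them, time stands still between calls to the robot, and variables do not carry over. Pictures are saved under pics/ and viewed, at most 10 in all, crops included, and the job is handed in when it is done.

Besides the shell and the picture viewer there is one more tool, called after ">>>" as a command line: name --argument value ..., lists and objects as JSON in quotes. carry_out: Moves the arm, as the interface text tells. Its arguments: {"type":"object","properties":{"rows":{"type":"array"},"newtons":{"type":"number"}},"required":["rows"]}

```bash
mkdir -p pics; ls
python3 - <<'E'
from plant import r
import cv2,pickle
for n in ["scene","top"]:
    s=r.snapshot(n); pickle.dump(s,open(f"pics/{n}.pkl","wb"))
    cv2.imwrite(f"pics/{n}.png",cv2.resize(s["image"][:,:,::-1],(800,600),interpolation=cv2.INTER_CUBIC))
    print(n,s["fx"],s["fy"],s["cx"],s["cy"],s["pose"],[k for k in s])
print(r.get_state())
E
```

```text
pics
scene 387.5093839296169 387.5093839296169 276.64066091313475 210.98437936147923 [[ 0.6938961   0.35219225 -0.62806753 -0.3154419 ]
 [-0.72004719  0.33169085 -0.60951884 -0.91234203]
 [-0.00634356  0.87518101  0.48375403  0.78055917]
 [ 0.          0.          0.          1.        ]] ['image', 'fx', 'fy', 'cx', 'cy', 'pose']
top 471.7415214121018 471.7415214121018 281.895397268307 215.50065449076567 [[-0.04172905  0.97431315 -0.22129746  0.24829205]
 [-0.99912699 -0.04025241  0.01118029 -0.04881017]
 [ 0.00198535  0.22157081  0.97514226  1.57814101]
 [ 0.          0.          0.          1.        ]] ['image', 'fx', 'fy', 'cx', 'cy', 'pose']
{'clock': 0.1, 'q': array([-1.13418516,  0.68990954, -0.19452731,  1.56622526,  0.1573044 ,
        0.90250644, -0.21508638]), 'qd': array([ 7.61144706e-04, -2.15288223e-03, -2.88500983e-05, -3.94733732e-03,
       -5.23301892e-04, -1.22859519e-03, -1.13802380e-03]), 'joint_torque': array([-2.95525366e-03, -5.28501070e+01, -1.27143949e+00, -1.53836775e+01,
       -5.25766402e-02,  2.00138631e-03,  3.27313865e-05]), 'tool_pos': array([0.24482007, 0.57444092, 0.23798847]), 'eef_rot': array([ 1.99999394e-01,  9.79795671e-01, -8.21475620e-04, -1.06873156e-04]), 'contact_force': array([ 0.29129058, -0.11577926, -0.09571412]), 'moment': array([-0.03127711, -0.00985916,  0.04406899]), 'finger_force': 0.0, 'opening': 1.004117612245716}
```

View pics/scene.png

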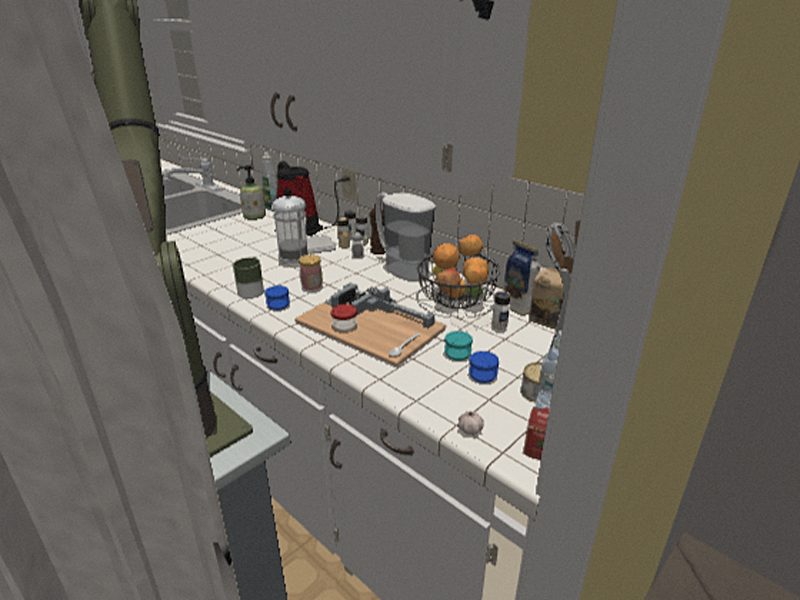

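View pics/top.png

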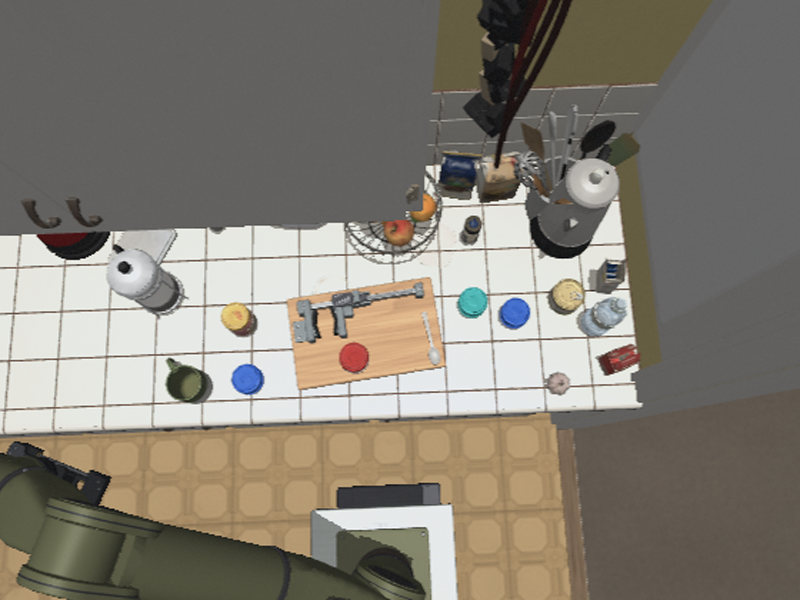

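The red-lidded jar on the board is at top pixel (353,357). It could be confused with the blue jar (247,379), the turquoise (473,302) and the blue (515,313). I choose red because it stands on the board, and will check it in an enlarged crop.

```bash
cat > h.py <<'E'
import numpy as np,cv2,pickle
def ray(s,u,v):
    d=np.array([(u-s["cx"])/s["fx"],-(v-s["cy"])/s["fy"],-1.]); P=s["pose"]
    return P[:3,3],P[:3,:3]@d
def at(s,u,v,z):
    o,d=ray(s,u,v); return o+d*(z-o[2])/d[2]
def px(s,p):
    P=s["pose"]; c=P[:3,:3].T@(np.array(p)-P[:3,3]); return np.array([s["cx"]+s["fx"]*c[0]/-c[2],s["cy"]+s["fy"]*c[1]/c[2]])
def crop(s,u0,v0,w,h,k,name):
    cv2.imwrite(name,cv2.resize(s["image"][v0:v0+h,u0:u0+w,::-1],None,fx=k,fy=k,interpolation=cv2.INTER_CUBIC))
E
python3 - <<'E'
import pickle
from h import *
s=pickle.load(open("pics/top.pkl","rb")); crop(s,195,180,130,97,6,"pics/c1.png")
E
```

```text
(no output)
```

View pics/c1.png

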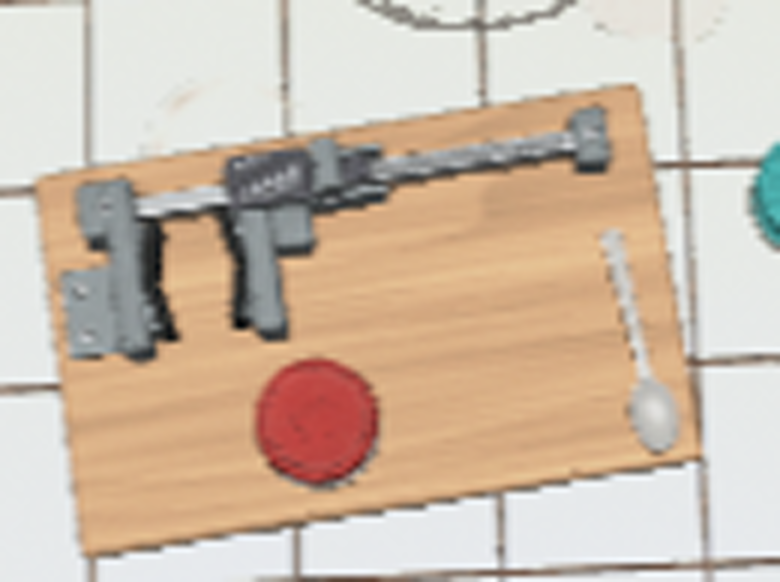

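```bash
cat >> h.py <<'E'
def board(name="pics/top.pkl"):
    s=pickle.load(open(name,"rb")); 
    return s
E
python3 - <<'E'
from h import *
s=board(); A=lambda u,v,z:at(s,195+u/6,180+v/6,z)
C=[A(*c,.018) for c in [(38,178),(635,86),(703,458),(85,555)]]  # FL(far left),FR,NR,NL
print(np.round(C,4)); 
ctr=np.mean(C,axis=0); 
print("len",[np.linalg.norm(C[i]-C[(i+1)%4]) for i in range(4)])
ex=(C[0]+C[1]-C[2]-C[3]); ey=(C[0]+C[3]-C[1]-C[2])
ax=np.arctan2(ex[1],ex[0]); ay=np.arctan2(-ey[0],ey[1]); print("ctr",ctr,"yaw",ax,ay)
y=(ay*350+ax*220)/570
c,sn=np.cos(y),np.sin(y); R=np.array([[c,-sn],[sn,c]])
np.savez("b.npz",ctr=ctr,y=y,R=R)
W=lambda p:R.T@(p[:2]-ctr[:2])
for n,p in dict(paddle=(268,180,.066),hump=(325,160,.079),jar=(318,420,.068),fixarm_end=(140,355,.056),fixL=(85,185,.056),slidearm_end=(272,335,.057),armR=(280,290,.057),barR=(590,115,.047)).items():
    w=A(*p); print(n,np.round(w,4),"board",np.round(W(w),4))
for n,p in dict(fixed=(.075-.06,.110),clamped=(.015,.075),padbar=(.075,.0)).items(): print(n,np.round(ctr[:2]+R@np.array(p),4))
E
```

```text
[[ 0.634   0.2061  0.018 ]
 [ 0.674  -0.1346  0.018 ]
 [ 0.459  -0.1615  0.018 ]
 [ 0.4195  0.1811  0.018 ]]
len [np.float64(0.34310358399293184), np.float64(0.21663862848396742), np.float64(0.34490683983900033), np.float64(0.21588878486661325)]
ctr [0.54663101 0.02278132 0.018     ] yaw 0.12013115159874498 0.11579902047690072
paddle [0.6158 0.0721 0.066 ] board [0.0744 0.0409]
hump [0.6225 0.0398 0.079 ] board [0.0774 0.008 ]
jar [0.4814 0.048  0.068 ] board [-0.0618  0.0327]
fixarm_end [0.523  0.1448 0.056 ] board [-0.0092  0.1239]
fixL [0.6195 0.174  0.056 ] board [0.0901 0.1416]
slidearm_end [0.5309 0.0726 0.057 ] board [-0.0098  0.0513]
armR [0.5558 0.0676 0.057 ] board [0.0143 0.0435]
barR [ 0.6503 -0.1071  0.047 ] board [ 0.0878 -0.1411]
fixed [0.5486 0.1338]
clamped [0.5527 0.099 ]
padbar [0.6211 0.0316]
```

```bash
cat >> h.py <<'E'
from scipy.spatial.transform import Rotation as Ro
B=np.load("b.npz") if __import__("os").path.exists("b.npz") else None
def bw(x,y,z): return np.r_[B["ctr"][:2]+B["R"]@np.array([x,y]),z]
def wb(p): return np.r_[B["R"].T@(np.array(p)[:2]-B["ctr"][:2]),p[2]]
def goal(st,x,y,z):
    "shift in cm and turn in deg (tool axes) to board coords x,y (z world), tool y along board y"
    T=Ro.from_quat(st["eef_rot"]); yaw=float(B["y"])
    G=Ro.from_matrix(np.c_[[-np.cos(yaw),-np.sin(yaw),0],[-np.sin(yaw),np.cos(yaw),0],[0,0,-1]])
    return np.round(T.inv().apply(bw(x,y,z)-st["tool_pos"])*100,2),np.round((T.inv()*G).as_rotvec(degrees=True),2)
E
python3 - <<'E'
from plant import r
from h import *
st=r.get_state()
print(goal(st,.075,.047,.2), bw(.075,.047,.2))
E
```

```text
(array([-53.56, -31.11,   3.86]), array([-9.00e-02, -2.00e-02, -2.98e+01])) [0.61560568 0.07824748 0.2       ]
```

>>> carry_out --rows '[[[-4,-2.5,0],[0,0,-2.5],1],[[-9,-5.2,0],[0,0,-5],1],[[-13.5,-7.8,0.4],[0,0,-7.5],1],[[-18,-10.4,0.8],[0,0,-10],1],[[-22.5,-13,1.2],[0,0,-12.5],1],[[-27,-15.6,1.6],[0,0,-15],1],[[-31.5,-18.2,2],[0,0,-17.5],1],[[-36,-20.8,2.4],[0,0,-20],1],[[-40.5,-23.4,2.8],[0,0,-22.5],1],[[-45,-26,3.2],[0,0,-25],1],[[-49.5,-28.6,3.6],[0,0,-27.5],1],[[-53.6,-31.1,3.9],[0,0,-29.8],1]]'

```text
clock: 1.3
tool_pos: [0.6028, 0.0962, 0.2008]
eef_rot: [-0.059, 0.998, 0.0, -0.0]
contact_force: [1.1, 0.8, -0.5]
opening: 0.006
finger_force: 0.0
```

>>> carry_out --rows '[[[0,0,0],[0,0,0],1],[[0,0,0],[0,0,0],1]]'

```text
clock: 1.5
tool_pos: [0.6021, 0.0965, 0.2005]
eef_rot: [-0.057, 0.998, -0.0, -0.001]
contact_force: [-0.5, 1.4, 0.3]
opening: 0.001
finger_force: 0.0
```

Run:
```python
from plant import r
from h import *
st=r.get_state(); print(st["clock"],wb(st["tool_pos"]),st["contact_force"],st["opening"],goal(st,.075,.047,.2))
s=r.snapshot("wrist"); pickle.dump(s,open("pics/w1.pkl","wb")); print(s["fx"],s["cx"],s["cy"],s["pose"])
cv2.imwrite("pics/w1.png",cv2.resize(s["image"][:,:,::-1],(800,600),interpolation=cv2.INTER_CUBIC))
```

```text
1.5 [0.06377924 0.0667444  0.20052747] [-0.47307979  1.36805375  0.2642183 ] 0.0014644977551539582 (array([-1.13, -1.97,  0.05]), array([ 0.  , -0.07, -0.23]))
337.5632684708493 282.00749109315245 212.7182396346525 [[-0.11350675 -0.94697571 -0.30058812  0.52333526]
 [ 0.99353648 -0.10781637 -0.03550909  0.08658207]
 [ 0.00121792 -0.30267578  0.9530928   0.3476847 ]
 [ 0.          0.          0.          1.        ]]
```

View pics/w1.png

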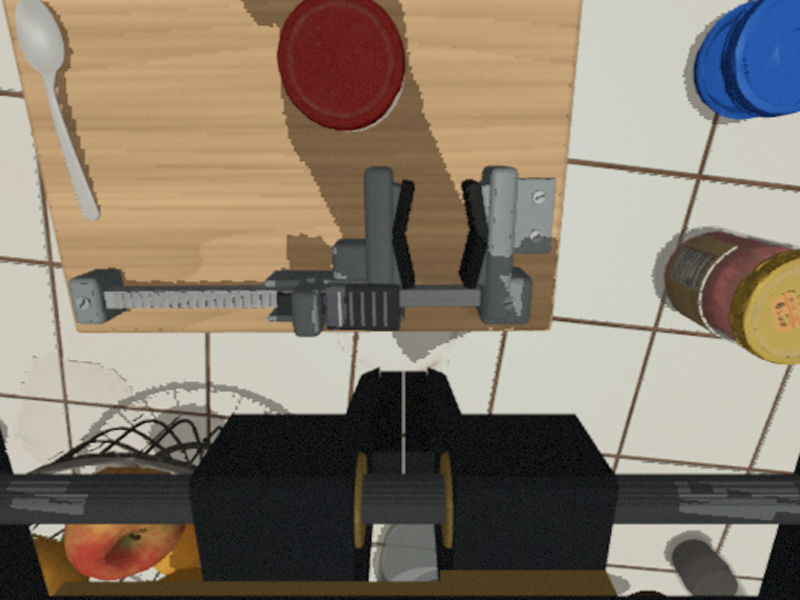

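The wrist view shows the paddle's centre near (363,307), the hump's top near (307,300) and the sliding arm's outer edge at (366,200). The fixed V apex is near (483,232) and the jar lid's centre near (342,63).

Run:
```python
from plant import r
from h import *
s=pickle.load(open("pics/w1.pkl","rb")); k=560/800
for n,u,v,z in [("paddle",363,307,.066),("padR",400,307,.066),("padL",327,307,.066),("humpR",322,295,.079),("armout",366,200,.057),("armend",380,169,.057),("Sapex",396,232,.056),("Sedge",413,183,.056),("Sedge2",410,284,.056),("Fapex",484,232,.056),("Fedge",464,183,.056),("Fedge2",461,284,.056),("jar",342,63,.068),("jarL",278,63,.066),("jarR",405,63,.066),("barfront",450,290,.047),("barback",450,305,.047),("NRboardcorner",78,330,.018),("FL",551,330,.018)]:
    print(n,np.round(wb(at(s,u*k,v*k,z)),4))
st=r.get_state(); print(goal(st,.075,.047,.1))
```

```text
paddle [0.0757 0.0416 0.066 ]
padR [0.0758 0.0643 0.066 ]
padL [0.0756 0.0195 0.066 ]
humpR [0.0641 0.0191 0.079 ]
armout [0.0121 0.0445 0.057 ]
armend [-0.0056  0.0531  0.057 ]
Sapex [0.0313 0.0621 0.056 ]
Sedge [0.0024 0.0723 0.056 ]
Sedge2 [0.0639 0.0706 0.056 ]
Fapex [0.0315 0.1154 0.056 ]
Fedge [0.0026 0.1023 0.056 ]
Fedge2 [0.0641 0.1026 0.056 ]
jar [-0.0597  0.0346  0.068 ]
jarL [-0.0601  0.0006  0.066 ]
jarR [-0.0599  0.0677  0.066 ]
barfront [0.0705 0.0967 0.047 ]
barback [0.0807 0.097  0.047 ]
NRboardcorner [ 0.1081 -0.1709  0.018 ]
FL [0.1095 0.1742 0.018 ]
(array([-1.18, -2.22, 10.09]), array([ 0.07, -0.06, -0.02]))
```

>>> carry_out --rows '[[[-0.6,-1.4,2],[0,0,0],1],[[-1.2,-2.7,4],[0,0,0],1],[[-1.2,-2.7,7],[0,0,0],1],[[-1.2,-2.7,10],[0,0,0],1],[[-1.2,-2.7,12],[0,0,0],1],[[-1.2,-2.7,12.5],[0,0,0],1],[[-1.2,-2.7,12.5],[0,0,0],1]]'

```text
clock: 2.25
tool_pos: [0.6163, 0.0748, 0.0762]
eef_rot: [-0.06, 0.998, 0.0, -0.001]
contact_force: [0.1, 0.1, 0.3]
opening: 0.009
finger_force: 0.0
```

Run:
```python
from plant import r
from h import *
st=r.get_state(); print(st["clock"],wb(st["tool_pos"]),st["contact_force"],goal(st,.0755,.042,.06))
```

```text
2.25 [0.07523605 0.04347029 0.07616559] [0.08232949 0.08565169 0.34175399] (array([-0.03, -0.15,  1.62]), array([ 0.05, -0.07,  0.15]))
```

Press down (paddle bottom expected at z ≈ 0.0595).

>>> carry_out --rows '[[[0,-0.1,0.6],[0,0,0],1],[[0,-0.1,1],[0,0,0],1],[[0,-0.1,1.3],[0,0,0],1],[[0,-0.1,1.6],[0,0,0],1],[[0,-0.1,1.8],[0,0,0],1],[[0,-0.1,1.8],[0,0,0],1]]'

```text
clock: 2.85
tool_pos: [0.6178, 0.0731, 0.0605]
eef_rot: [-0.059, 0.998, 0.001, 0.001]
contact_force: [-3.3, 1.0, 13.8]
opening: 0.008
finger_force: 6.8
```

>>> carry_out --rows '[[[0,-0.4,0],[0,0,0],1],[[0,-0.9,0],[0,0,0],1],[[0,-1.4,0],[0,0,0],1],[[0,-2,0],[0,0,0],1],[[0,-2.6,0],[0,0,0],1],[[0,-3.2,0],[0,0,0],1],[[0,-3.8,0],[0,0,0],1],[[0,-4.4,0],[0,0,0],1]]'

```text
clock: 3.65
tool_pos: [0.623, 0.0298, 0.0605]
eef_rot: [-0.059, 0.998, 0.001, 0.001]
contact_force: [-4.0, 2.4, 13.6]
opening: 0.004
finger_force: 6.9
```

>>> carry_out --rows '[[[0,-0.6,0],[0,0,0],1],[[0,-1.2,0],[0,0,0],1],[[0,-1.8,0],[0,0,0],1],[[0,-2.4,0],[0,0,0],1],[[0,-3,0],[0,0,0],1],[[0,-3.5,0],[0,0,0],1]]'

```text
clock: 4.25
tool_pos: [0.6272, -0.0054, 0.0605]
eef_rot: [-0.059, 0.998, 0.001, 0.001]
contact_force: [-3.7, 2.3, 14.2]
opening: 0.006
finger_force: 6.9
```

Run:
```python
from plant import r
from h import *
st=r.get_state(); print(st["clock"],wb(st["tool_pos"]),B["R"].T@st["contact_force"][:2],st["contact_force"][2])
```

```text
4.25 [ 0.07665866 -0.0374645   0.06051619] [-3.42425541  2.71569659] 14.153000330926593
```

>>> carry_out --rows '[[[0,-0.4,0],[0,0,0],1],[[0,-0.8,0],[0,0,0],1],[[0,-1.2,0],[0,0,0],1],[[0,-1.5,0],[0,0,0],1]]'

```text
clock: 4.65
tool_pos: [0.629, -0.0205, 0.0605]
eef_rot: [-0.059, 0.998, 0.001, 0.001]
contact_force: [-3.4, 1.7, 13.4]
opening: 0.006
finger_force: 6.8
```

>>> carry_out --rows '[[[0,-0.3,0],[0,0,0],1],[[0,-0.6,0],[0,0,0],1],[[0,-0.8,0],[0,0,0],1],[[0,-1,0],[0,0,0],1],[[0,-1,0],[0,0,0],1]]'

```text
clock: 5.15
tool_pos: [0.6296, -0.0235, 0.0606]
eef_rot: [-0.061, 0.998, 0.005, 0.001]
contact_force: [-5.2, 10.9, 13.7]
opening: 0.007
finger_force: 7.8
```

>>> carry_out --rows '[[[0,0.6,0],[0,0,0],1],[[0,0.7,-2],[0,0,0],1],[[0,0.7,-5],[0,0,0],1],[[0,0.7,-9],[0,0,0],1],[[4,3,-10],[0,0,0],0.8],[[8,5,-10],[0,0,0],0.545],[[12,7,-10],[0,0,0],0.545],[[16,9,-10],[0,0,0],0.545],[[19.5,9.5,-10],[0,0,0],0.545],[[19.5,9.5,-10],[0,0,0],0.545]]'

```text
clock: 6.15
tool_pos: [0.4186, 0.0395, 0.1586]
eef_rot: [-0.06, 0.998, -0.001, -0.003]
contact_force: [0.8, -0.1, -0.1]
opening: 0.455
finger_force: 0.0
```

Run:
```python
from plant import r
from h import *
st=r.get_state(); print(st["clock"],wb(st["tool_pos"]),st["contact_force"],st["opening"]*88,goal(st,-.118,.035,.03))
s=r.snapshot("wrist"); pickle.dump(s,open("pics/w2.pkl","wb"))
cv2.imwrite("pics/w2.png",cv2.resize(s["image"][:,:,::-1],(800,600),interpolation=cv2.INTER_CUBIC))
s=r.snapshot("top"); pickle.dump(s,open("pics/top2.pkl","wb")); crop(s,195,180,130,97,6,"pics/c2.png")
```

```text
6.15 [-0.12515309  0.03156717  0.15857663] [ 0.82222003 -0.06232979 -0.13189123] 40.020425961165444 (array([-0.8 ,  0.37, 12.85]), array([-0.11, -0.39,  0.19]))
```

View pics/c2.png

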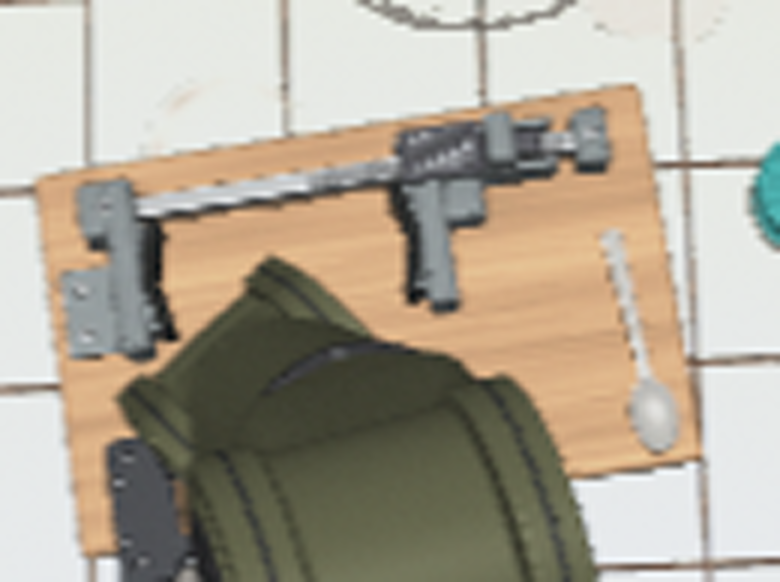

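View pics/w2.png

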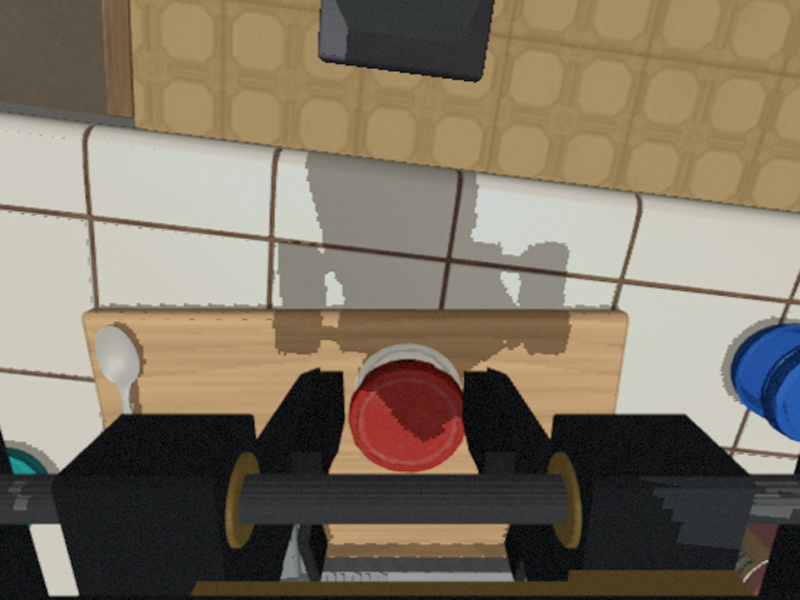

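Run:
```python
from h import *
s=pickle.load(open("pics/top2.pkl","rb")); A=lambda u,v,z:np.round(wb(at(s,195+u/6,180+v/6,z)),4)
print(A(268,180,.066),A(440,155,.066),A(287,320,.057),A(459,293,.057),A(555,160,.05),A(575,150,.05))
```

```text
[0.0744 0.0409 0.066 ] [ 0.0735 -0.0545  0.066 ] [-0.0028  0.042   0.057 ] [-0.0028 -0.0531  0.057 ] [ 0.0646 -0.1174  0.05  ] [ 0.0685 -0.1293  0.05  ]
```

>>> carry_out --rows '[[[-0.4,0.3,4],[0,0,0],0.545],[[-0.6,0.3,8],[0,0,0],0.545],[[-0.6,0.3,11],[0,0,0],0.545],[[-0.6,0.3,12.8],[0,0,0],0.545],[[-0.6,0.3,12.9],[0,0,0],0.545],[[-1.2,0.3,12.9],[0,0,0],0.545],[[-1.7,0.3,12.9],[0,0,0],0.545],[[-2.1,0.3,12.9],[0,0,0],0.545],[[-2.4,0.3,12.9],[0,0,0],0.545]]'

```text
clock: 7.15
tool_pos: [0.4506, 0.0456, 0.0287]
eef_rot: [-0.058, 0.998, 0.0, 0.001]
contact_force: [-0.4, -0.0, -0.6]
opening: 0.456
finger_force: 0.3
```

Run:
```python
from plant import r
from h import *
st=r.get_state(); print(st["clock"],wb(st["tool_pos"]),st["contact_force"],st["opening"]*88,goal(st,-.0015,.058,.029))
```

```text
7.15 [-0.09271747  0.03389373  0.0286763 ] [-0.44524983 -0.00727978 -0.64301366] 40.153731750305 (array([-9.12,  2.43, -0.01]), array([-0.  ,  0.14, -0.11]))
```

>>> carry_out --rows '[[[-0.3,0.1,0],[0,0,0],0.545],[[-0.7,0.2,0],[0,0,0],0.545],[[-1.1,0.3,0],[0,0,0],0.545],[[-1.5,0.4,0],[0,0,0],0.545],[[-2,0.55,0],[0,0,0],0.545],[[-2.5,0.7,0],[0,0,0],0.545],[[-3,0.85,0],[0,0,0],0.545],[[-3.5,1,0],[0,0,0],0.545],[[-4,1.15,0],[0,0,0],0.545],[[-4.5,1.3,0],[0,0,0],0.545],[[-5,1.45,0],[0,0,0],0.545]]'

```text
clock: 8.25
tool_pos: [0.4965, 0.0663, 0.0293]
eef_rot: [-0.059, 0.998, 0.0, -0.0]
contact_force: [-0.8, 0.2, -0.7]
opening: 0.458
finger_force: 0.4
```

>>> carry_out --rows '[[[-0.5,0.15,0],[0,0,0],0.545],[[-1,0.3,0],[0,0,0],0.545],[[-1.5,0.45,0],[0,0,0],0.545],[[-2,0.6,0],[0,0,0],0.545],[[-2.4,0.75,0],[0,0,0],0.545],[[-2.8,0.9,0],[0,0,0],0.545],[[-3.1,0.9,0],[0,0,0],0.545],[[-3.4,0.9,0],[0,0,0],0.545]]'

```text
clock: 9.05
tool_pos: [0.529, 0.0791, 0.0293]
eef_rot: [-0.059, 0.998, 0.0, -0.0]
contact_force: [-0.7, -0.1, -0.6]
opening: 0.454
finger_force: 0.4
```

Run:
```python
from plant import r
from h import *
st=r.get_state(); print(st["clock"],wb(st["tool_pos"]),B["R"].T@st["contact_force"][:2],st["contact_force"][2],st["opening"]*88,goal(st,-.0015,.058,.029))
```

```text
9.05 [-0.01093137  0.05804578  0.02932529] [-0.74598369  0.03456572] -0.5735202207850132 39.98636370185687 (array([-0.94, -0.  ,  0.03]), array([ 0.01, -0.  ,  0.01]))
```

Continue slowly until the bar is felt.

>>> carry_out --rows '[[[-0.2,0,0],[0,0,0],0.545],[[-0.4,0,0],[0,0,0],0.545],[[-0.6,0,0],[0,0,0],0.545],[[-0.7,0,0],[0,0,0],0.545],[[-0.8,0,0],[0,0,0],0.545]]'

```text
clock: 9.55
tool_pos: [0.5368, 0.0799, 0.0293]
eef_rot: [-0.059, 0.998, -0.0, -0.0]
contact_force: [-0.5, -0.6, -0.5]
opening: 0.455
finger_force: 0.4
```

>>> carry_out --rows '[[[-0.1,0,0],[0,0,0],0.545],[[-0.2,0,0],[0,0,0],0.545],[[-0.2,0,0],[0,0,0],0.545]]'

```text
clock: 9.85
tool_pos: [0.5389, 0.0802, 0.0293]
eef_rot: [-0.059, 0.998, 0.0, 0.0]
contact_force: [-0.3, -0.1, 0.6]
opening: 0.455
finger_force: 0.3
```

>>> carry_out --rows '[[[-0.1,0,0],[0,0,0],0.545],[[-0.2,0,0],[0,0,0],0.545],[[-0.3,0,0],[0,0,0],0.545],[[-0.3,0,0],[0,0,0],0.545]]'

```text
clock: 10.25
tool_pos: [0.5411, 0.0804, 0.0292]
eef_rot: [-0.059, 0.998, -0.0, -0.001]
contact_force: [-3.3, -1.3, 0.5]
opening: 0.457
finger_force: 1.1
```

Run:
```python
from plant import r
from h import *
st=r.get_state(); print(st["clock"],wb(st["tool_pos"]),B["R"].T@st["contact_force"][:2])
s=r.snapshot("wrist"); pickle.dump(s,open("pics/w3.pkl","wb"))
cv2.imwrite("pics/w3.png",cv2.resize(s["image"][:,:,::-1],(800,600),interpolation=cv2.INTER_CUBIC))
s=r.snapshot("scene"); crop(s,190,180,140,100,5,"pics/s3.png")
```

```text
10.25 [0.00126004 0.05788805 0.02920709] [-3.39381907 -0.94199753]
```

View pics/s3.png

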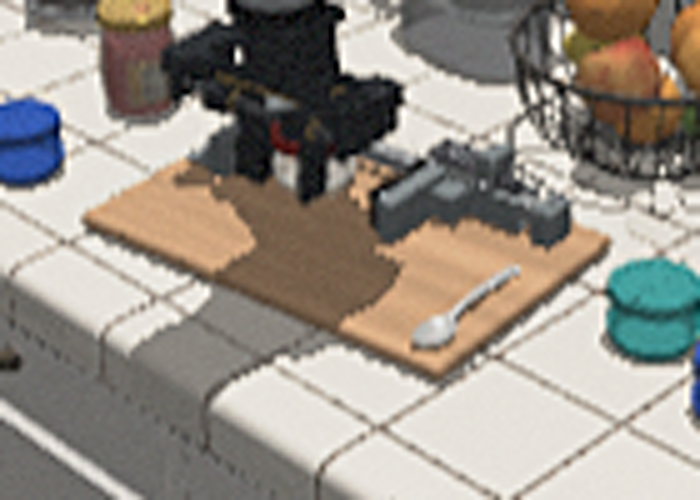

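>>> carry_out --rows '[[[0.5,0,0],[0,0,0],0.545],[[2,0,0],[0,0,0],0.545],[[4,0,0],[0,0,0],0.545],[[4,0,-4],[0,0,0],0.545],[[4,0,-8],[0,0,0],0.545],[[3,-4,-9],[0,0,0],1],[[1,-8,-9],[0,0,0],1],[[0,-12,-9],[0,0,0],1],[[-1.2,-14.8,-9],[0,0,0],1],[[-1.2,-14.8,-9],[0,0,0],1],[[-1.2,-14.8,-9],[0,0,0],1]]'

```text
clock: 11.45
tool_pos: [0.5713, -0.0653, 0.1194]
eef_rot: [-0.058, 0.998, 0.0, 0.001]
contact_force: [-1.1, -0.2, -0.2]
opening: 0.005
finger_force: 0.0
```

Run:
```python
from plant import r
from h import *
st=r.get_state(); print(st["clock"],wb(st["tool_pos"]),st["contact_force"],st["opening"],goal(st,.013,-.088,.032))
s=r.snapshot("wrist"); pickle.dump(s,open("pics/w4.pkl","wb"))
cv2.imwrite("pics/w4.png",cv2.resize(s["image"][:,:,::-1],(800,600),interpolation=cv2.INTER_CUBIC))
s=r.snapshot("top"); pickle.dump(s,open("pics/top4.pkl","wb")); crop(s,195,180,130,97,6,"pics/c4.png")
```

```text
11.45 [ 0.0141776  -0.09035906  0.11936051] [-1.0510807  -0.17130635 -0.16311222] 0.004950908529689011 (array([0.13, 0.23, 8.74]), array([ 0.03,  0.07, -0.1 ]))
```

View pics/w4.png

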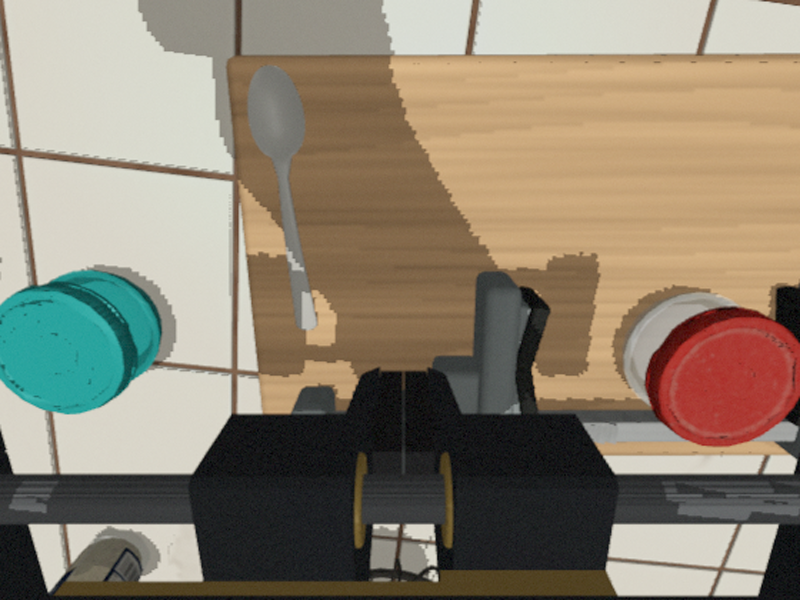

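The jar stands upright at the bar (lid 725,375). The sliding arm's outer edge is at (477,300), the jaw's back block starts at (455,357) and the spoon's handle ends at (307,325).

Run:
```python
from h import *
s=pickle.load(open("pics/w4.pkl","rb")); k=.7
for n,u,v,z in [("jar",725,375,.068),("armout",477,300,.057),("armend",495,272,.057),("block",455,357,.05),("blockL",432,360,.05),("spoon",307,328,.022)]: print(n,np.round(wb(at(s,u*k,v*k,z)),4))
```

```text
jar [0.0321 0.0551 0.068 ]
armout [-0.0003 -0.0573  0.057 ]
armend [-0.0134 -0.0498  0.057 ]
block [ 0.031  -0.0656  0.05  ]
blockL [ 0.0326 -0.0768  0.05  ]
spoon [ 0.0262 -0.1428  0.022 ]
```

>>> carry_out --rows '[[[0.4,0,3],[0,0,0],1],[[0.4,0,6],[0,0,0],1],[[0.4,0,8.2],[0,0,0],1],[[0.4,0,8.7],[0,0,0],1],[[0.4,0.6,8.7],[0,0,0],1],[[0.4,1.2,8.7],[0,0,0],1],[[0.4,1.7,8.7],[0,0,0],1],[[0.4,2.1,8.7],[0,0,0],1]]'

```text
clock: 12.35
tool_pos: [0.5652, -0.0437, 0.0334]
eef_rot: [-0.059, 0.998, 0.0, 0.001]
contact_force: [2.2, -5.0, 2.0]
opening: 0.009
finger_force: 2.9
```

>>> carry_out --rows '[[[0,0.5,0],[0,0,0],1],[[0,1,0],[0,0,0],1],[[0,1.5,0],[0,0,0],1],[[0,2,0],[0,0,0],1],[[0,2.5,0],[0,0,0],1],[[0,3,0],[0,0,0],1]]'

```text
clock: 12.95
tool_pos: [0.562, -0.0184, 0.033]
eef_rot: [-0.057, 0.998, -0.003, 0.001]
contact_force: [1.2, -8.0, 4.0]
opening: 0.002
finger_force: 4.3
```

Run:
```python
from plant import r
from h import *
st=r.get_state(); print(st["clock"],wb(st["tool_pos"]),B["R"].T@st["contact_force"][:2],st["contact_force"][2])
```

```text
12.95 [ 0.01045509 -0.04268062  0.03303905] [ 0.26059001 -8.09706685] 4.005263195590038
```

>>> carry_out --rows '[[[0,0.4,0],[0,0,0],1],[[0,0.8,0],[0,0,0],1],[[0,1.2,0],[0,0,0],1],[[0,1.6,0],[0,0,0],1],[[0,2,0],[0,0,0],1],[[0,2.4,0],[0,0,0],1],[[0,2.8,0],[0,0,0],1]]'

```text
clock: 13.65
tool_pos: [0.5587, 0.0095, 0.0329]
eef_rot: [-0.057, 0.998, -0.003, 0.001]
contact_force: [0.6, -7.2, 2.4]
opening: 0.005
finger_force: 3.8
```

>>> carry_out --rows '[[[0,0.2,0],[0,0,0],1],[[0,0.4,0],[0,0,0],1],[[0,0.6,0],[0,0,0],1],[[0,0.8,0],[0,0,0],1]]'

```text
clock: 14.05
tool_pos: [0.5577, 0.0172, 0.0329]
eef_rot: [-0.057, 0.998, -0.003, 0.0]
contact_force: [1.7, -7.5, 3.7]
opening: 0.006
finger_force: 3.9
```

Run:
```python
from plant import r
from h import *
st=r.get_state(); print(st["clock"],wb(st["tool_pos"]),B["R"].T@st["contact_force"][:2],st["contact_force"][2])
s=r.snapshot("wrist"); pickle.dump(s,open("pics/w5.pkl","wb"))
cv2.imwrite("pics/w5.png",cv2.resize(s["image"][:,:,::-1],(800,600),interpolation=cv2.INTER_CUBIC))
```

```text
14.05 [ 0.01036196 -0.00687164  0.03291968] [ 0.84921526 -7.6871333 ] 3.7431291258686095
```

View pics/w5.png

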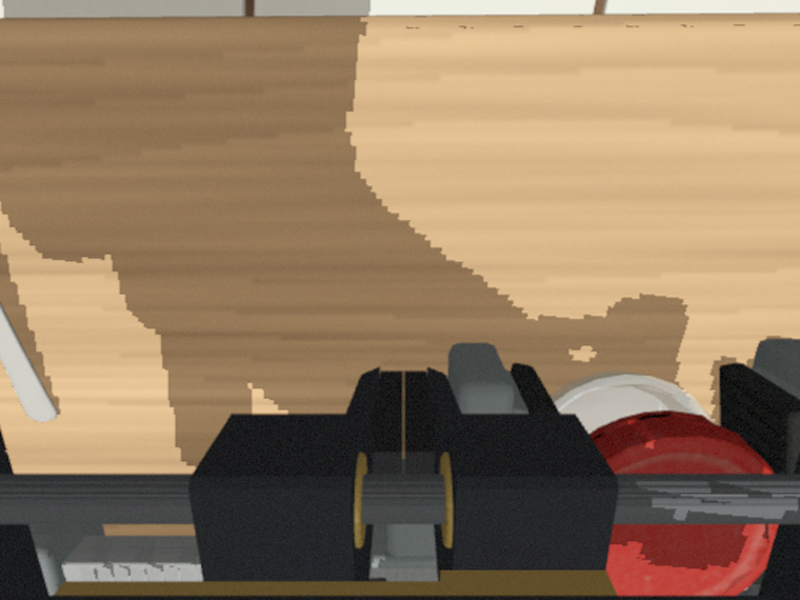

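The jar sits upright between the jaws with a small gap still at the left, so I keep pushing.

>>> carry_out --rows '[[[0,0.2,0],[0,0,0],1],[[0,0.4,0],[0,0,0],1],[[0,0.6,0],[0,0,0],1]]'

```text
clock: 14.4
tool_pos: [0.557, 0.0231, 0.0329]
eef_rot: [-0.057, 0.998, -0.003, 0.0]
contact_force: [1.4, -7.5, 2.8]
opening: 0.001
finger_force: 4.0
```

>>> carry_out --rows '[[[0,0.2,0],[0,0,0],1],[[0,0.4,0],[0,0,0],1],[[0,0.4,0],[0,0,0],1]]'

```text
clock: 14.7
tool_pos: [0.5568, 0.0251, 0.033]
eef_rot: [-0.056, 0.998, -0.005, 0.0]
contact_force: [2.3, -9.8, 4.6]
opening: 0.006
finger_force: 5.1
```

>>> carry_out --rows '[[[0,0.2,0],[0,0,0],1],[[0,0.4,0],[0,0,0],1],[[0,0.4,0],[0,0,0],1]]'

```text
clock: 15.0
tool_pos: [0.5567, 0.0253, 0.033]
eef_rot: [-0.055, 0.998, -0.007, 0.0]
contact_force: [3.8, -15.5, 7.1]
opening: 0.003
finger_force: 8.1
```

>>> carry_out --rows '[[[0,0.2,0],[0,0,0],1],[[0,0.4,0],[0,0,0],1],[[0,0.4,0],[0,0,0],1]]'

```text
clock: 15.3
tool_pos: [0.5565, 0.0256, 0.0331]
eef_rot: [-0.054, 0.998, -0.01, -0.0]
contact_force: [4.6, -21.5, 8.6]
opening: 0.006
finger_force: 11.1
```

>>> carry_out --rows '[[[0,-0.6,0],[0,0,0],1],[[0,-1.2,0],[0,0,0],1],[[0,-2.5,0],[0,0,0],1],[[0,-4,0],[0,0,0],1],[[0,-4,-4],[0,0,0],1],[[0,-4,-8],[0,0,0],1],[[3,-4,-12],[0,0,0],1],[[6,-4,-14],[0,0,0],1],[[6,-4,-14],[0,0,0],1]]'

```text
clock: 16.2
tool_pos: [0.4971, -0.0091, 0.1746]
eef_rot: [-0.059, 0.998, -0.001, 0.0]
contact_force: [1.3, -0.4, 0.6]
opening: 0.008
finger_force: 0.0
```

Run:
```python
from plant import r
from h import *
st=r.get_state(); print(st["clock"],wb(st["tool_pos"]),st["contact_force"])
a=r.snapshot("top"); pickle.dump(a,open("pics/top6.pkl","wb")); crop(a,195,180,130,97,6,"pics/a.png")
s=r.snapshot("wrist"); pickle.dump(s,open("pics/w6.pkl","wb")); b=cv2.resize(s["image"],(800,600))[:,:,::-1]
cv2.imwrite("pics/w6.png",b)
```

```text
16.2 [-0.05290838 -0.02588639  0.1745612 ] [ 1.34253126 -0.44858761  0.61064266]
```

View pics/w6.png

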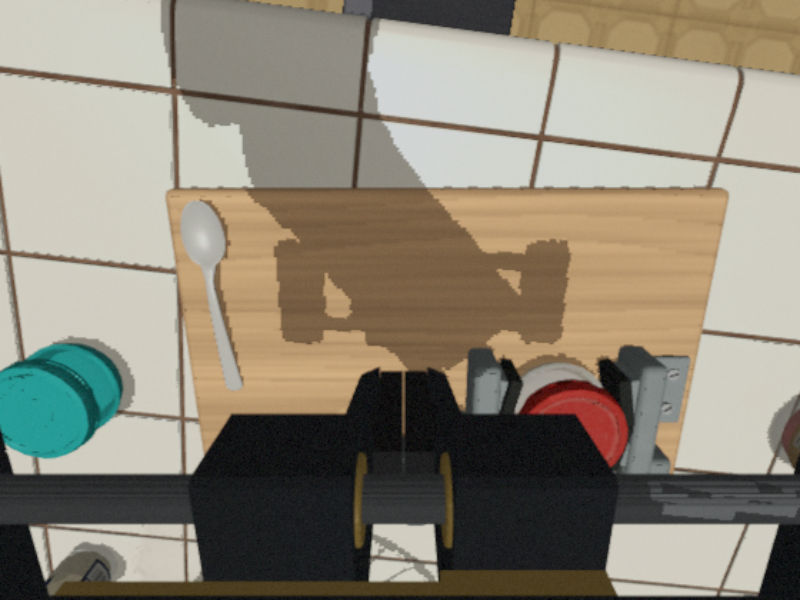

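The jar stands upright between both V faces (lid 577,425), with the sliding arm's outer edge at (468,385). I'll check the jaw gap numerically.

Run:
```python
from h import *
s=pickle.load(open("pics/w6.pkl","rb")); k=.7
for n,u,v,z in [("armout",468,385,.057),("Sedge",508,362,.056),("Fedge",601,362,.056),("jar",577,427,.068)]: print(n,np.round(wb(at(s,u*k,v*k,z)),4))
```

```text
armout [0.0051 0.0128 0.057 ]
Sedge [-0.0097  0.0363  0.056 ]
Fedge [-0.0097  0.092   0.056 ]
jar [0.0273 0.0776 0.068 ]
```

Run:
```python
from plant import r
print(r.finish_job())
```

```text
the job is handed in; nothing more can be done
None
```

I handed the job in at about 16 s. The jar is pushed up to the bar and held upright between both jaws: the jaw value is about 0.04, and the jaw stopped firmly against the jar at about 21 N. The only objects the arm was meant to touch were the jar and the sliding jaw; the hand-in call returned no verdict.

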